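Stick tea infuser from the drawer into the mug

ROBOT

A 6-joint arm with a two-finger parallel gripper is mounted at the origin on a cart in front of the work surface, level with it; the furniture and walls round the work are solid. World frame = base frame: x ahead of the robot, y to its left, z up, the work surface at z = 0. Lengths are in mm, angles in rad, forces in N, time in s.
With the tool pointing down it reaches from about 425 to 925 mm from the base axis. Payload 12.5 kg.
Tool frame: the origin (TCP) lies midway between the tips of the shut fingers; the grasp point (between the pads) lies bot.grip_point_offset behind it (bot.grip_point_offset is the distance from the TCP to the grasp point, in mm); z points along the fingers, y is the line along which they close (so a half turn about z gives the same grasp; the last joint's range is limited). The gripper opens to 85 mm and grips with 20 to 120 N. Pads are 22 mm wide; open, the fingers measure 114 mm over their backs; the gripper's body (76 mm by 85 mm) begins 54 mm behind the grasp point. The pads swing forward as they close: fully open they stand 13 mm farther back than shut.
Start: joints at [-1.212, 0.491, 1.559, -0, 1.092, -0.106], TCP at [280.176, -558.7, 231.327] pointing down, gripper open.
Joint ranges: [-3.1, 3.1], [-0.84, 2.19], [0.05, 2.79], [-1.13, 4.28], [0.06, 2.93], [-2.69, 2.69]. Speed limits (rad/s): [2.22, 2.22, 2.79, 3.14, 3.14, 3.14].

INTERFACE

Orientations are given as a unit quaternion [w, x, y, z].
In Python, from station import bot, vision, workorder gives the robot as it stands.
- The arm moves only by the tool servo_tool, never from a script. Its argument "plan" is one flat list of numbers, 7 for each row, row after row: the closure, from -1 (fully open) to 1 (shut), then the shift along the world's x, y, z scaled (see below), then the turn, a rotation vector about the world's x, y, z scaled (see below). In form: [hand, dx, dy, dz, wx, wy, wz, hand, dx, dy, dz, wx, wy, wz, ...]. A call has 1 to 20 rows; each row shifts and turns the commanded pose from where the row before left it; what a row does not reach is not made up. The controller multiplies each number of a shift by 0.5 m and each number of a turn by 60 degrees. A row lasts 1/8 s, in which the tool goes at most 62.5 mm and 10.7 degrees, less where a joint would pass 70% of its speed; a pose out of reach is approached as far as the arm can. A call with a number of a shift or a turn outside -1 to 1 is refused whole. A call with a gripper value outside its range is refused whole. The fingers move at their own pace and stop on an object; the grip force is fixed at half the most. Time passes only in rows, so rows that do not move let the fingers close. It gives the time, the measured TCP pose, the force, the opening and the grip force at its end, in the units of the state.
- bot.sense(): the state, without advancing time (a new reading comes with each control period).
- vision.get_image(name): name is "scene" or "top" or "wrist"; returns a dict with "image" (480x640x3 uint8, blue, green, red), "fov_y" (degrees; the focal length in pixels is half the picture's height over the tangent of half this angle, whatever the lens; pixels are square), "cx", "cy" (the principal point, pixels), "R" (3x3) and "t" (3): a world point X has camera coordinates R X + t. Camera axes: x right, y down, z forward; pixel columns grow to the right and rows downward; lengths in mm; the calibration is good to about 2 mm. A picture is of the moment at which its call begins. There is no depth.
- workorder.hand_in(): hands the job in; it is judged then, once.
The state is a dict: "t": time; "joint_positions": joint angles; "dq": joint speeds; "joint_efforts": joint torques, N m; "position": TCP position; "orientation": TCP orientation; "contact_force": force on the tool from outside, world axes, zero at the start; "moment": the same for the moment, N m; "grip_width": finger opening in mm; "grip_force": force on a finger pad.
Only numpy, scipy, OpenCV 4.12 (cv2) and the standard library are available. Lean on these libraries where they do the work, as an engineer would, in place of code of your own. Each camera call takes 0.05 s, during which the arm holds its last target. There are 200 camera calls.

TASK

Get the mug ready for tea: pull open the drawer of the small bamboo unit, take the stick infuser out of its compartment and lower it into the mug, perforated end down, so that it stands on the bottom and leans on the rim, then push the drawer fully home. Do not drop the infuser in from above, leave the honey dipper and the teaspoon in the drawer, and do not knock over the mug or push the tumbler or the espresso cup about.

Things in the scene. Friction and masses are not known exactly. Their poses are not given: they have to be found in the camera images.
- unit: bamboo countertop drawer unit, fixed, 200 mm deep (its x), 300 mm wide (its y), 85 mm high; a tea box and a honey jar stand fixed on the back half of its top. Origin: centre of the underside, on the worktop; its x axis points from the drawer front to the back, so the drawer opens along -x
- drawer (a joint): the unit's single drawer: 0 = shut, grows as it is pulled out along the unit's -x, stop at 0.165 m; slides with about 1.5 N of friction and stays where it is left. The unit's fixed top (its underside 75 mm over the worktop) still covers the back ends of what lies inside until the drawer is out by 0.16 m
- drawer_knob (a point): middle of the round steel knob (26 mm across, 13 mm deep, axis along the unit's x) on the drawer front; it lies 21 mm in front of the front panel (12 mm thick, its top edge 84 mm over the worktop), 45 mm over the worktop; the knob's end is 8 mm farther out
- drawer_floor (a point): centre of the drawer's inner floor, 22 mm over the worktop, axes as the unit. Inside 158 mm long (x) and 262 mm wide (y), walls 40 mm high; two 6 mm dividers along x, 34 mm high, make three lanes 83 mm wide, centred at y = -89, 0 and +89 mm; one thing lies in each, lengthwise, which in which varies
- infuser: stick tea infuser, plain steel, 145 mm long, 60 g: perforated tubular head 22 mm across and 60 mm long, then a bare stem 9 mm across, then a 22 mm ball at the handle end. It lies along its x axis: tip of the head at x = -72.5 mm (towards the drawer front), ball end at x = +72.5 mm. Origin on the underside of its mid-length as laid, 11 mm from the axis; it may roll
- infuser_tip (a point): the end of the perforated head, on the infuser's axis
- infuser_grip (a point): on the infuser's axis on the bare stem, which runs from 60 to 124 mm from the tip,, 95 mm from the tip and 11 mm over the drawer floor; x axis as the infuser
- dipper: wooden honey dipper, 138 mm long, grooved head 27 mm across, lying along a lane; stays in the drawer
- spoon: steel teaspoon, 139 x 30 x 10 mm, lying along a lane; stays in the drawer
- mug: white dotted ceramic mug, loose, upright, 91 mm high, 82 mm across, handle to its -y. Origin under the middle of mug and handle together, 16 mm from the cup's axis
- mug_floor (a point): on the axis of the mug's cup, at its inner floor, 8 mm over the worktop; the mouth is 83 mm above it and about 70 mm wide inside
- tumbler: clear drinking glass, 81 mm across, 93 mm high, loose, to be left alone; origin under its centre
- espresso_cup: small green and white cup with a handle, 64 x 89 x 48 mm, loose, to be left alone

How it is judged (in metres and radians):
On the way, in this order (a step that is already met when the one before it is completed fails the run):
1. the drawer has been pulled out by more than 100 mm (value of joint drawer above 0.1 m), for 0.1 s.
2. the infuser stands in the mug, perforated end on the bottom (z of infuser_tip in the frame of mug_floor below 0.025 m and horizontal distance between infuser_tip and mug_floor below 0.04 m and angle between infuser's own x axis and vertical below 0.9 rad), for 0.2 s.
3. the drawer is fully shut (value of joint drawer below 0.008 m), for 0.2 s.
At the end, for the whole second after the job is handed in: Drawer shut to within 8 mm; infuser at rest, tip within 25 mm over the mug's inner floor and 40 mm of its axis, leaning less than 0.9 rad, ball end up; mug upright on the worktop (within 0.1 rad); dipper and teaspoon lying in the drawer (all of step 2 and value of joint drawer below 0.008 m and linear speed of each of infuser, mug below 0.03 m/s and angle between mug's own z axis and vertical below 0.1 rad and height (world z) of mug below 0.01 m and z of each of dipper, spoon in the frame of drawer_floor below 0.03 m and horizontal distance between each of dipper, spoon and drawer_floor below 0.14 m); the robot touches nothing.
It fails at once if the mug is tipped over (more than 0.6 rad) (angle between mug's own z axis and vertical above 0.6 rad).
It fails at once if the infuser is dropped (falls free at more than 1 m/s) (linear speed of infuser above 1 m/s and contact force between the fingers and infuser below 0.1 N).
It fails at once if the tumbler is moved more than 40 mm (distance of tumbler from where it was at the start of the episode above 0.04 m).
It fails at once if the espresso cup is moved more than 40 mm (distance of espresso_cup from where it was at the start of the episode above 0.04 m).
It also fails if it takes over 64 s, if anything falls off the work surface, if the arm or the gripper's body presses on something with over 40 N, if the wrist force passes 120 N, or if a joint passes its speed limit or range.

## Working session

There is one attempt and no reset: what is moved stays moved. The work goes in short steps, Python scripts to look and compute and a tool call to move; the robot and the scene stay as the last step left them, time stands still between calls to the robot, and variables do not carry over. Pictures are saved under pics/ and viewed, at most 14 in all, crops included, and the job is handed in when it is done.

Besides the shell and the picture viewer there is one more tool, called after "Call:" as name(argument=value, ...) on one line, values as JSON. servo_tool: Moves the arm, as the interface text tells. Shifts and turns lie within -1 to 1; 1 stands for 0.5 m of shift or 60 degrees of turn. Its arguments: {"type":"object","properties":{"plan":{"type":"array"}},"required":["plan"]}

```bash
mkdir -p pics; cat > h.py <<'E'
import numpy as np, cv2
from station import bot, vision, workorder
def cam(n,save=None):
    d=vision.get_image(n); d['f']=240/np.tan(np.radians(d['fov_y'])/2)
    d['R']=np.array(d['R']);d['t']=np.array(d['t'])
    if save: cv2.imwrite('pics/'+save+'.png',d['image'])
    return d
def ray(d,u,v):
    r=d['R'].T@np.array([(u-d['cx'])/d['f'],(v-d['cy'])/d['f'],1]); return -d['R'].T@d['t'],r/np.linalg.norm(r)
def plane(d,u,v,z):
    o,r=ray(d,u,v); return o+r*(z-o[2])/r[2]
def tri(d1,p1,d2,p2):
    o1,a=ray(d1,*p1);o2,b=ray(d2,*p2)
    s=np.linalg.lstsq(np.c_[a,-b],o2-o1,rcond=None)[0]
    return (o1+s[0]*a+o2+s[1]*b)/2, np.linalg.norm(o1+s[0]*a-o2-s[1]*b)
def proj(d,X):
    c=d['R']@np.array(X)+d['t']; return c[:2]/c[2]*d['f']+[d['cx'],d['cy']]
E
python3 - <<'E'
from h import *
print(bot.sense(),bot.grip_point_offset)
for n in('scene','top'):
    d=cam(n,n); print(n,d['fov_y'],d['cx'],d['cy'],-d['R'].T@d['t'],d['R'].tolist())
E
```

```text
{'t': 0.0, 'joint_positions': array([-1.21159345e+00,  4.91529749e-01,  1.55948713e+00, -2.09845014e-05,
        1.09174449e+00, -1.05618194e-01]), 'dq': array([ 4.67097810e-04, -8.46774727e-04, -7.13210148e-05,  1.25195247e-03,
        5.06165330e-05, -2.48528924e-04]), 'joint_efforts': array([-2.58668588e-03, -6.18447661e+01, -2.61596310e+01, -2.55475115e-04,
        3.95257943e-03, -1.06281695e-05]), 'position': array([ 280.07951231, -558.44424033,  230.73329989]), 'orientation': array([-5.78488183e-04,  9.73112737e-01,  2.30328590e-01, -8.31271320e-05]), 'contact_force': array([-0.1633531 , -0.25798976, -0.26855649]), 'moment': array([ 0.00354281,  0.00280279, -0.08758184]), 'grip_force': 0.0, 'grip_width': 85.20570301651291} 18.700000000000003
scene 42.35549350100246 324.9658731811305 243.0929084629992 [-165.49565561  545.16325064  993.02507064] [[-0.5867273167562308, -0.809782117082284, 0.0019946492843960356], [-0.5548120235494007, 0.4001921731288799, -0.7294037586216593], [0.58985987683267, -0.4290677655337427, -0.6840805349392924]]
top 54.61087273771626 318.0218180109577 242.28573714352743 [484.83348509 -26.17174027 891.4461989 ] [[-0.010797983640569771, -0.9998635521290292, 0.012501226868506389], [-0.9827732717343513, 0.008305018793101391, -0.18462860836664832], [0.1844995932620367, -0.0142794883229796, -0.9827288518708389]]
```

View pics/scene.png

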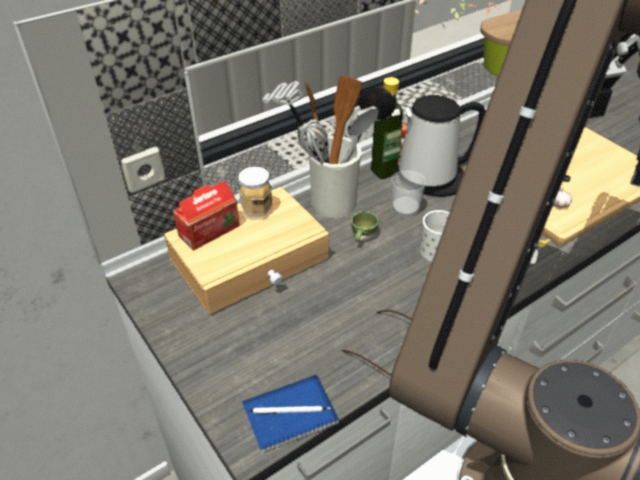

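View pics/top.png

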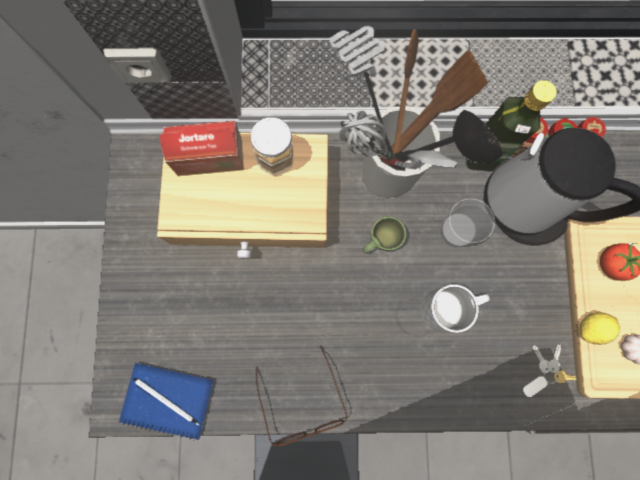

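The scene view shows the knob at (276,277), the mug at about (435,235) and the unit's top front corners at about (212,305) and (327,237). The top view shows the knob at (244,251), the mug rim centred near (455,307), the front top edge of the unit from (160,236) to (328,236), the tumbler at (470,222) and the espresso cup at (388,234).

```bash
python3 - <<'E'
from h import *
s=cam('scene');t=cam('top')
def blob(d,x0,y0,x1,y1,lo=150,sat=50):
    h=cv2.cvtColor(d['image'],cv2.COLOR_BGR2HSV)[y0:y1,x0:x1]
    m=((h[...,2]>lo)&(h[...,1]<sat)).astype(np.uint8)
    n,l,st,c=cv2.connectedComponentsWithStats(m)
    k=1+np.argmax(st[1:,4]); x,y,w,hh,a=st[k]
    print((x+x0,y+y0,w,hh,a),c[k]+[x0,y0]); return c[k]+[x0,y0]
ks=blob(s,262,262,292,296);kt=blob(t,232,241,258,264)
print('knob',tri(s,ks,t,kt))
# unit: bamboo mask
for n,d,roi in(('top',t,(140,100,345,260)),('scene',s,(150,180,340,315))):
    x0,y0,x1,y1=roi;h=cv2.cvtColor(d['image'],cv2.COLOR_BGR2HSV)[y0:y1,x0:x1]
    m=cv2.inRange(h,(8,60,110),(28,200,255));m=cv2.morphologyEx(m,cv2.MORPH_OPEN,np.ones((5,5)))
    c=max(cv2.findContours(m,0,2)[0],key=cv2.contourArea);p=cv2.approxPolyDP(c,4,True)[:,0]+[x0,y0];print(n,p.tolist())
    if n=='top': print([plane(d,*q,85).round().tolist() for q in p])
x=t['image'][285:335,425:495]; cv2.imwrite('pics/mug.png',cv2.resize(np.hstack([x,]),None,fx=8,fy=8))
c=s['image'][170:300,250:470];cv2.imwrite('pics/sc.png',cv2.resize(c,None,fx=3.6,fy=3.6))
for p in((456,306),): print(plane(t,*p,91))
E
```

```text
(np.int32(268), np.int32(270), np.int32(14), np.int32(13), np.int32(110)) [273.61818182 275.44545455]
(np.int32(237), np.int32(241), np.int32(13), np.int32(17), np.int32(146)) [242.96575342 250.45205479]
knob (array([629.16238952,  99.73832547,  50.54713127]), np.float64(1.4505013523277885))
top [[160, 193], [158, 219], [245, 220], [297, 229], [157, 224], [158, 231], [311, 236], [247, 237], [258, 246], [326, 240], [327, 200], [229, 200]]
[[729.0, 245.0, 85.0], [681.0, 246.0, 85.0], [678.0, 91.0, 85.0], [661.0, -1.0, 85.0], [672.0, 247.0, 85.0], [659.0, 244.0, 85.0], [648.0, -26.0, 85.0], [647.0, 87.0, 85.0], [630.0, 68.0, 85.0], [640.0, -52.0, 85.0], [713.0, -55.0, 85.0], [715.0, 121.0, 85.0]]
scene [[283, 188], [271, 190], [272, 203], [265, 213], [263, 205], [252, 201], [264, 198], [269, 186], [240, 187], [239, 224], [196, 248], [177, 229], [165, 233], [170, 260], [208, 312], [268, 286], [266, 273], [271, 268], [287, 277], [327, 257], [328, 232]]
[ 521.97484982 -273.16439972   91.        ]
```

View pics/mug.png

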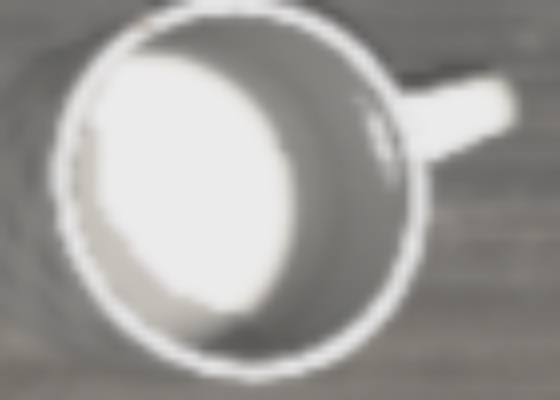

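The rim in the 8x crop spans about x 48–430 and y −5–382, so its centre is at top pixel (454.9,308.5). The handle points right, which is −y. I'll move toward the drawer front and look from close by.

Call:
servo_tool(plan=[-1, 0.04, 0.11, 0.01, 0, 0, -0.037, -1, 0.04, 0.11, 0.01, 0, 0, -0.037, -1, 0.04, 0.11, 0.01, 0, 0, -0.037, -1, 0.04, 0.11, 0.01, 0, 0, -0.037, -1, 0.04, 0.11, 0.01, 0, 0, -0.037, -1, 0.04, 0.11, 0.01, 0, 0, -0.037, -1, 0.04, 0.11, 0.01, 0, 0, -0.037, -1, 0.04, 0.11, 0.01, 0, 0, -0.037, -1, 0.04, 0.11, 0.01, 0, 0, -0.037, -1, 0.04, 0.11, 0.01, 0, 0, -0.037, -1, 0.04, 0.11, 0.01, 0, 0, -0.037, -1, 0.04, 0.11, 0.01, 0, 0, -0.037, -1, 0, 0, 0, 0, 0, 0, -1, 0, 0, 0, 0, 0, 0])

```text
t: 1.95
position: [519.8, 101.2, 291.0]
orientation: [0.0, 1.0, 0.0, -0.0]
contact_force: [-0.8, -1.1, 1.0]
grip_width: 85.3
grip_force: 0.0
```

```bash
python3 - <<'E'
from h import *
s=bot.sense();print(s['position'],s['orientation'],s['joint_positions'],s['t'])
w=cam('wrist','w1');t=cam('top');sc=cam('scene')
a=w['image'];b=t['image'][225:270,220:270];c=sc['image'][255:300,250:300]
cv2.imwrite('pics/w1c.png',np.hstack([cv2.resize(a,(480,360)),cv2.resize(np.vstack([b,c]),(200,360))]))
print('mug',plane(t,454.9,308.5,91),'edge',plane(t,160,236,84),plane(t,327,236,84)); print(-w['R'].T@w['t'],w['R'].tolist())
E
```

```text
[519.84078089 101.15606035 291.01626213] [ 1.77828075e-04  9.99999828e-01  4.17531992e-04 -3.70386456e-04] [ 6.75779490e-02  2.95456942e-01  1.70913137e+00 -3.36169972e-04
  1.13776733e+00  1.63768039e+00] 1.95
mug [ 517.74950901 -270.99396645   91.        ] edge [650.06421683 240.77764148  84.        ] [647.62538806 -53.93983296  84.        ]
[598.97813329 102.43796552 433.44795371] [[0.0021928805646622643, -0.9999975766944609, -0.00019462794481725737], [-0.9494561958266945, -0.0021431414341322366, 0.31389224130439586], [-0.31389189776280113, -0.0005035374872669008, -0.9494585946574333]]
```

View pics/w1c.png

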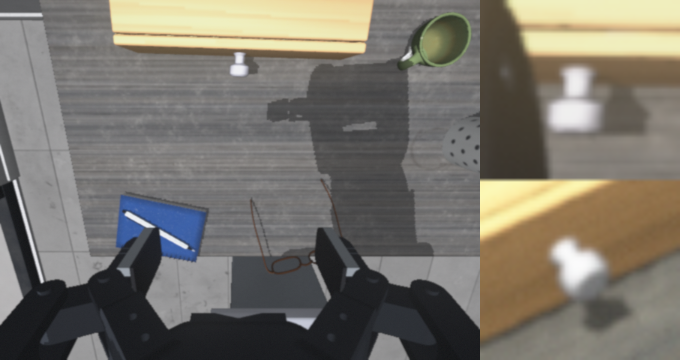

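The wrist view shows the knob disc at about (319,94) in full-size pixels, with the front edge of the unit slightly slanted across the top. The crops put the disc at top (243.7,253.2) and scene (276,278.7).

```bash
python3 - <<'E'
from h import *
sc=cam('scene');t=cam('top');w=cam('wrist')
P=[(sc,(276,278.7)),(t,(243.7,253.2)),(w,(319,94))]
for i,j in((0,1),(0,2),(1,2)): print(tri(*P[i],*P[j]))
# lower edge of bamboo region per column (panel lower edge / front) and upper lines
for n,d,cols,y0,y1 in(('top',t,range(170,322,10),215,260),('w',w,range(170,480,20),30,95)):
    g=cv2.GaussianBlur(d['image'],(3,3),0)[...,2].astype(int); pts=[]
    for c in cols:
        gr=g[y0+2:y1,c]-g[y0:y1-2,c]; pts.append((c,y0+1+int(np.argmin(gr)),[int(k)+y0+1 for k in np.argsort(gr)[:4]]))
    print(n,pts)
h=cv2.cvtColor(w['image'],cv2.COLOR_BGR2HSV)[60:110,300:345]
m=((h[...,2]>150)&(h[...,1]<50)).astype(np.uint8);n,l,st,c=cv2.connectedComponentsWithStats(m);print(st,c)
E
```

```text
(array([624.36304005,  98.4497368 ,  44.27159102]), np.float64(0.6234434358215427))
(array([621.8552466 ,  99.58479993,  47.00080079]), np.float64(0.09767528200251495))
(array([622.89947424,  98.88299771,  47.91847121]), np.float64(2.6120926540220863))
top [(170, 222, [222, 221, 223, 220]), (180, 221, [221, 222, 220, 223]), (190, 221, [221, 220, 222, 219]), (200, 216, [216, 217, 250, 251]), (210, 216, [216, 255, 252, 251]), (220, 216, [216, 217, 236, 235]), (230, 230, [230, 231, 229, 235]), (240, 238, [238, 239, 257, 256]), (250, 239, [239, 238, 240, 237]), (260, 239, [239, 238, 240, 237]), (270, 239, [239, 240, 238, 231]), (280, 239, [239, 240, 231, 241]), (290, 240, [240, 239, 231, 241]), (300, 240, [240, 239, 241, 238]), (310, 240, [240, 239, 241, 238]), (320, 240, [240, 241, 239, 242])]
w [(170, 61, [61, 44, 60, 45]), (190, 62, [62, 61, 45, 44]), (210, 62, [62, 63, 46, 61]), (230, 63, [63, 62, 64, 46]), (250, 64, [64, 63, 47, 46]), (270, 64, [64, 65, 47, 63]), (290, 65, [65, 64, 66, 48]), (310, 65, [65, 66, 49, 48]), (330, 66, [66, 67, 65, 49]), (350, 67, [67, 66, 50, 49]), (370, 67, [67, 68, 51, 50]), (390, 68, [68, 69, 67, 51]), (410, 69, [69, 68, 51, 52]), (430, 69, [69, 70, 52, 53]), (450, 70, [70, 69, 71, 53]), (470, 70, [71, 70, 54, 53])]
[[   0    0   45   50 1716]
 [   5   10   25   32  534]] [[23.6037296  23.38461538]
 [16.84644195 28.08426966]]
```

Call:
servo_tool(plan=[-1, 0.1, -0.002, -0.06, 0, 0, -0.03, -1, 0.1, -0.002, -0.06, 0, 0, 0, -1, 0.006, 0, -0.1, 0, 0, 0, -1, 0, 0, -0.1, 0, 0, 0, -1, 0, 0, -0.08, 0, 0, 0, -1, 0, 0, -0.06, 0, 0, 0, -1, 0, 0, -0.04, 0, 0, 0, -1, 0, 0, -0.022, 0, 0, 0, -1, 0, 0, 0, 0, 0, 0, 1, 0, 0, 0, 0, 0, 0, 1, 0, 0, 0, 0, 0, 0, 1, 0, 0, 0, 0, 0, 0, 1, 0, 0, 0, 0, 0, 0, 1, 0, 0, 0, 0, 0, 0, 1, 0, 0, 0, 0, 0, 0, 1, 0, 0, 0, 0, 0, 0])

```text
t: 4.25
position: [623.3, 99.7, 31.1]
orientation: [-0.0, 1.0, -0.016, 0.0]
contact_force: [-1.1, 2.2, 6.6]
grip_width: 23.3
grip_force: 58.5
```

Call:
servo_tool(plan=[1, -0.02, 0.0006, 0, 0, 0, 0, 1, -0.04, 0.0012, 0, 0, 0, 0, 1, -0.06, 0.0018, 0, 0, 0, 0, 1, -0.06, 0.0018, 0, 0, 0, 0, 1, -0.06, 0.0018, 0, 0, 0, 0, 1, -0.04, 0.0012, 0, 0, 0, 0, 1, -0.03, 0.001, 0, 0, 0, 0, 1, -0.014, 0, 0, 0, 0, 0, 1, -0.006, 0, 0, 0, 0, 0, 1, 0, 0, 0, 0, 0, 0])

```text
t: 5.5
position: [458.4, 104.5, 31.0]
orientation: [-0.0, 1.0, -0.016, 0.001]
contact_force: [0.5, 8.3, 9.4]
grip_width: 23.4
grip_force: 59.9
```

Call:
servo_tool(plan=[-1, 0, 0, 0, 0, 0, 0, -1, 0, 0, 0, 0, 0, 0, -1, 0, 0, 0, 0, 0, 0, -1, 0, 0, 0, 0, 0, 0, -1, 0, 0, 0, 0, 0, 0, -1, 0, 0, 0.04, 0, 0, 0, -1, 0, 0, 0.08, 0, 0, 0, -1, 0, 0, 0.12, 0, 0, 0, -1, 0, 0, 0.12, 0, 0, 0, -1, 0, 0, 0.12, 0, 0, 0, -1, 0, 0, 0.04, 0, 0, 0, -1, 0, 0, 0, 0, 0, 0])

```text
t: 7.0
position: [458.3, 104.0, 291.4]
orientation: [-0.0, 1.0, -0.016, 0.001]
contact_force: [-0.1, 0.1, -0.4]
grip_width: 85.2
grip_force: 0.0
```

```bash
python3 - <<'E'
from h import *
s=bot.sense();print(s['position'],s['joint_positions'],s['t'])
w=cam('wrist','w2');t=cam('top')
cv2.imwrite('pics/w2c.png',np.hstack([cv2.resize(w['image'],(480,360)),cv2.resize(t['image'][200:360,150:292],(320,360))]))
E
```

```text
[458.34859313 104.00516672 291.38854556] [ 8.25376435e-02  2.02417768e-01  1.83944298e+00 -1.62813970e-04
  1.09691997e+00  1.68492806e+00] 7.0
```

View pics/w2c.png

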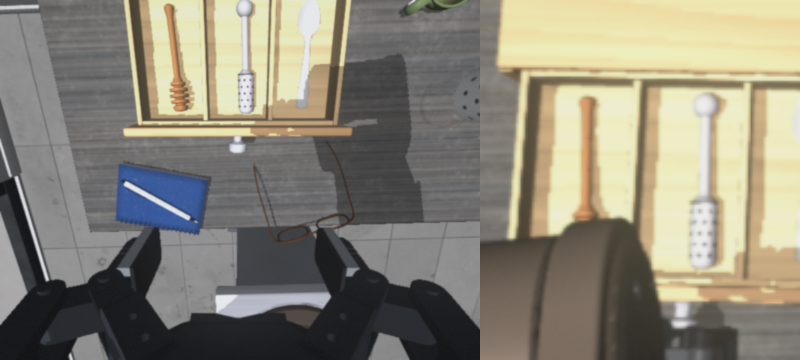

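The wrist view shows the infuser in the middle lane, ball at full-size (327,9) and tip end at (328,149). The top view has the ball at (250.7,246.7) and the tip at (249,318.7). The dipper is in the left lane and the spoon in the right.

```bash
python3 - <<'E'
from h import *
w=cam('wrist');t=cam('top');s=cam('scene','s3')
for a,b in(((326.7,9),(250.7,246.7)),((328,148),(249,318.2)),((327,80),(250,278))): print(tri(w,a,t,b),plane(w,*a,33),plane(t,*b,33))
# stem mask centre columns in both views
for n,d,r in(('w',w,(310,30,345,88)),('t',t,(238,252,262,284))):
    x0,y0,x1,y1=r;h=cv2.cvtColor(d['image'],cv2.COLOR_BGR2HSV)[y0:y1,x0:x1];m=h[...,1]<60
    print(n,[(y+y0,round(float(np.mean(np.where(m[y])[0])+x0),1),int(m[y].sum())) for y in range(0,y1-y0,8) if m[y].any()])
m=s['image'];cv2.imwrite('pics/mugs.png',cv2.resize(m[190:280,390:480],None,fx=6,fy=6))
E
```

```text
(array([641.84636992,  89.98621235,  12.65801338]), np.float64(0.9728984750403108)) [636.31241912  90.42243174  33.        ] [638.6564804   87.49434291  33.        ]
(array([505.38938566,  90.72007154,  23.09022627]), np.float64(3.2845461068834982)) [504.81142941  91.88674482  33.        ] [506.50615906  88.4821834   33.        ]
(array([578.0822042 ,  90.54881991,  15.8798596 ]), np.float64(7.400338731552028)) [572.85373818  91.50277046  33.        ] [579.87903173  87.85213892  33.        ]
w [(30, 326.0, 30), (38, 326.3, 31), (46, 326.3, 31), (54, 326.4, 32), (62, 322.4, 16), (70, 326.4, 32), (78, 326.2, 31), (86, 325.8, 30)]
t [(252, 248.9, 21), (260, 248.9, 21), (268, 248.9, 21), (276, 248.7, 20)]
```

View pics/mugs.png

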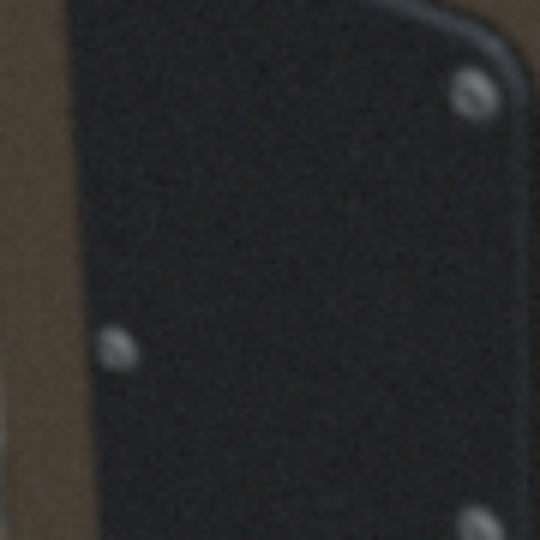

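The scene view of the mug is blocked by the arm, so it shows only the link. I'll hover over the stem with the fingers partly shut and look down between them.

Call:
servo_tool(plan=[0.3, 0.08, -0.006, -0.06, 0, 0, 0, 0.3, 0.08, -0.006, -0.08, 0, 0, 0, 0.3, 0.08, -0.006, -0.08, 0, 0, 0, 0.3, 0.072, -0.006, -0.08, 0, 0, 0, 0.3, 0, 0, -0.06, 0, 0, 0, 0.3, 0, 0, 0, 0, 0, 0, 0.3, 0, 0, 0, 0, 0, 0])

```text
t: 8.12
position: [614.3, 92.1, 111.0]
orientation: [0.0, 1.0, -0.016, 0.0]
contact_force: [0.0, -0.4, 0.5]
grip_width: 30.1
grip_force: 0.0
```

```bash
python3 - <<'E'
from h import *
s=bot.sense();print(s['position'],s['grip_width'],s['t'])
w=cam('wrist','w3');print(proj(w,s['position']),proj(w,[614,90.5,33]),proj(w,[505,92,33]))
E
```

```text
[614.27919497  92.08811317 111.04454811] 30.085779197423218 8.125
[319.57753586 303.54565871] [321.30252674 245.11965612] [323.15186881 381.82296348]
```

View pics/w3.png

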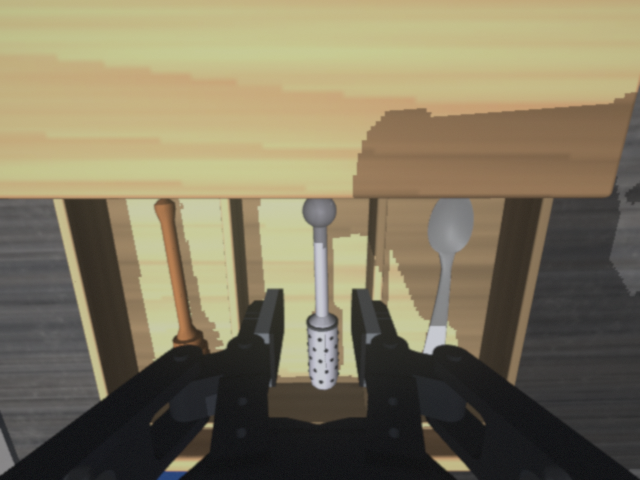

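The view shows the stem at column 320 midway between the pads. The ball is at (320,211), the tip at row 388, and the right divider clears the finger. Descend and grip.

Call:
servo_tool(plan=[0.35, 0, 0, -0.06, 0, 0, 0, 0.35, 0, 0, -0.05, 0, 0, 0, 0.35, 0, 0, -0.03, 0, 0, 0, 0.35, 0, 0, -0.02, 0, 0, 0, 0.35, 0, 0, -0.011, 0, 0, 0, 0.35, 0, 0, 0, 0, 0, 0, 1, 0, 0, 0, 0, 0, 0, 1, 0, 0, 0, 0, 0, 0, 1, 0, 0, 0, 0, 0, 0, 1, 0, 0, 0, 0, 0, 0])

```text
t: 9.43
position: [614.5, 92.0, 25.3]
orientation: [0.0, 1.0, -0.016, 0.0]
contact_force: [-0.3, -0.7, 5.9]
grip_width: 6.1
grip_force: 58.8
```

Call:
servo_tool(plan=[1, 0, 0, 0.01, 0, 0, 0, 1, -0.014, 0, 0.004, 0, 0, 0, 1, 0, 0, 0.03, 0, 0, 0, 1, 0, 0, 0.06, 0, 0, 0, 1, 0, 0, 0.08, 0, 0, 0, 1, 0, 0, 0.1, 0, 0, 0, 1, 0, 0, 0.1, 0, 0, 0, 1, -0.05, -0.05, 0.08, 0, 0, 0, 1, -0.05, -0.1, 0.02, 0, 0, 0, 1, -0.05, -0.1, 0.0, 0, 0, 0, 1, 0, 0, 0, 0, 0, 0])

```text
t: 10.8
position: [530.3, -35.2, 267.6]
orientation: [0.0, 1.0, -0.018, -0.0]
contact_force: [0.6, 0.8, -0.5]
grip_width: 6.1
grip_force: 58.7
```

```bash
python3 - <<'E'
from h import *
s=bot.sense();print(s['position'],s['grip_width'],s['t'],s['joint_positions'])
w=cam('wrist','w4');t=cam('top');print(proj(w,s['position']))
cv2.imwrite('pics/w4c.png',np.hstack([cv2.resize(w['image'],(400,300)),cv2.resize(t['image'],(400,300))]))
E
```

```text
[530.32257912 -35.249237   267.61204129] 6.11501842160663 10.8 [-1.90501092e-01  3.20195256e-01  1.73887138e+00 -4.19154616e-04
  1.08271350e+00  1.41554366e+00]
[319.54049136 303.56646242]
```

View pics/w4c.png

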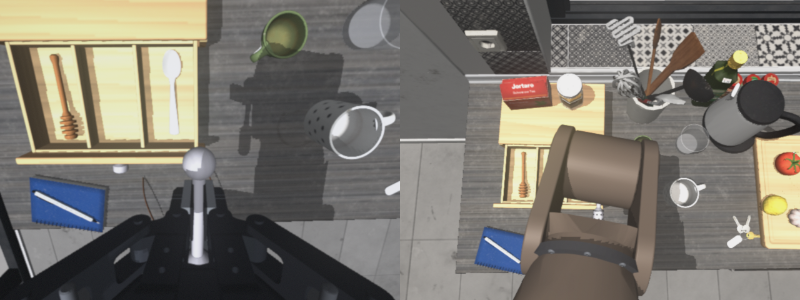

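The wrist view shows the infuser held firmly with its ball forward. The mug, tumbler and espresso cup are undisturbed, and the dipper and spoon are still in the drawer. Next I'll yaw the tool, start the pitch, and watch the joints.

Call:
servo_tool(plan=[1, -0.033, -0.072, 0.012, 0, 0, 0.139, 1, -0.033, -0.072, 0.012, 0, 0, 0.139, 1, -0.033, -0.072, 0.012, 0, 0, 0.139, 1, -0.033, -0.072, 0.012, 0, 0, 0.139, 1, -0.033, -0.072, 0.012, 0, 0, 0.139, 1, -0.033, -0.072, 0.012, 0, 0, 0.139, 1, 0, 0, 0, 0.104, -0.087, 0, 1, 0, 0, 0, 0.104, -0.087, 0, 1, 0, 0, 0, 0.104, -0.087, 0, 1, 0, 0, 0, 0, 0, 0])

```text
t: 12.15
position: [433.0, -249.2, 302.1]
orientation: [-0.093, 0.892, 0.399, 0.19]
contact_force: [0.6, -0.4, -0.9]
grip_width: 6.2
grip_force: 58.8
```

```bash
cat >> h.py <<'E'
from scipy.spatial.transform import Rotation as Ro
def st():
    s=bot.sense();q=s['orientation'];R=Ro.from_quat([q[1],q[2],q[3],q[0]]).as_matrix()
    print('t',s['t'],'p',s['position'].round(1),'q',s['joint_positions'].round(2),'w',round(s['grip_width'],1),'F',s['contact_force'].round(1));print('toolx',R[:,0].round(3),'toolz',R[:,2].round(3));return s,R
E
python3 -c "
from h import *
st()"
```

```text
t 12.15 p [ 433.  -249.2  302.1] q [-0.87  0.25  1.81  0.45  1.2  -0.33] w 6.2 F [ 0.6 -0.4 -0.9]
toolx [0.61  0.676 0.413] toolz [ 0.264  0.318 -0.91 ]
```

Call:
servo_tool(plan=[1, 0.01, 0, 0, 0.104, -0.087, 0, 1, 0.01, 0, 0, 0.104, -0.087, 0, 1, 0.01, 0, 0, 0.104, -0.087, 0, 1, 0.01, 0, 0, 0.104, -0.087, 0, 1, 0.01, 0, 0, 0.104, -0.087, 0, 1, 0, 0, 0, 0, 0, 0, 1, 0, 0, 0, 0, 0, 0])

```text
t: 13.02
position: [458.5, -248.3, 302.9]
orientation: [-0.235, 0.77, 0.346, 0.482]
contact_force: [0.1, 0.3, -0.2]
grip_width: 6.2
grip_force: 58.8
```

```bash
python3 - <<'E'
from h import *
st()
w=cam('wrist','w5');t=cam('top','t5');s=cam('scene')
cv2.imwrite('pics/w5c.png',np.vstack([np.hstack([cv2.resize(w['image'],(400,300)),cv2.resize(t['image'],(400,300))]),np.hstack([cv2.resize(s['image'],(400,300)),cv2.resize(t['image'][200:380,380:620],(400,300))])]))
E
```

```text
t 13.025 p [ 458.5 -248.3  302.9] q [-1.07  0.45  1.88  1.01  1.52 -0.79] w 6.2 F [ 0.1  0.3 -0.2]
toolx [0.297 0.305 0.905] toolz [ 0.579  0.696 -0.425]
```

View pics/w5c.png

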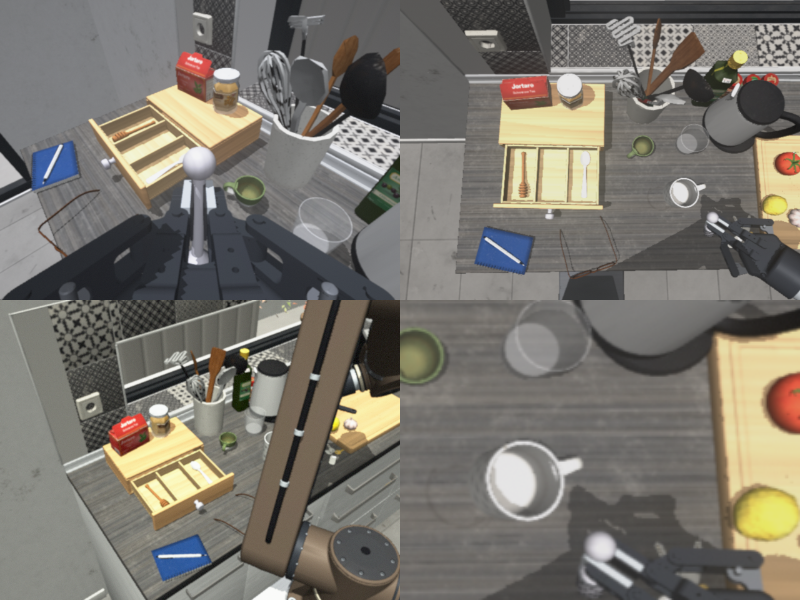

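The pitch reached its target. The top view shows the ball at about (500,348), and the mug rim is still centred at (455,308.6). Next I'll check the held infuser's geometry and the mug height from two views, then compute the travel.

```bash
python3 - <<'E'
from h import *
s,R=st();t=cam('top')
p=s['position'];g=p-7.7*R[:,2]
ball=g+26*R[:,0];tip=g-108*R[:,0]
print('ball',ball,proj(t,ball),'tip',tip,proj(t,tip))
w4=dict(cx=319.5,cy=242,f=t['f'])  # intrinsics from the wrist camera
w=cam('wrist');w4.update(cx=w['cx'],cy=w['cy'],f=w['f'])
Rw=np.array([[0.0021928805646622643,-0.9999975766944609,-0.00019462794481725737],[-0.9494561958266945,-0.0021431414341322366,0.31389224130439586],[-0.31389189776280113,-0.0005035374872669008,-0.9494585946574333]])@Ro.from_euler('z',0.035).as_matrix()
C=np.array([530.3,-35.2,267.6])+Ro.from_euler('z',-0.035).apply([79.1,1.3,142.4])
w4['R']=Rw;w4['t']=-Rw@C
print('mug rim',tri(w4,(554.4,208),t,(454.9,308.5)))
h=cv2.cvtColor(t['image'],cv2.COLOR_BGR2HSV)[330:380,480:520]
c=cv2.HoughCircles(cv2.GaussianBlur(t['image'][330:380,480:525,2],(3,3),0),cv2.HOUGH_GRADIENT,1,20,param1=80,param2=8,minRadius=6,maxRadius=14);print(None if c is None else c[0][:3]+[480,330,0])
E
```

```text
t 13.175 p [ 458.4 -248.4  303.5] q [-1.07  0.45  1.88  1.01  1.52 -0.8 ] w 6.6 F [ 0.2  0.4 -0.8]
toolx [0.295 0.305 0.905] toolz [ 0.581  0.695 -0.424]
ball [ 461.59045684 -245.83479017  330.28686236] [497.84433308 347.5630868 ] tip [ 422.02978988 -286.72047491  208.96368068] [495.22776646 372.43323086]
mug rim (array([ 516.23793142, -279.61630695,   53.57457479]), np.float64(8.096959944653182))
[[500.5        348.5          8.80000019]
 [494.5        369.5          6.9000001 ]]
```

The ball appears within about 2.5 px of its prediction. The top camera has the same small −y bias as before, so I take the mug axis as (518,−268.5). Move above the mug and check before lowering.

Call:
servo_tool(plan=[1, 0.04, 0.004, 0, 0, 0, 0, 1, 0.06, 0.006, 0, 0, 0, 0, 1, 0.05, 0.005, -0.02, 0, 0, 0, 1, 0.02, 0, -0.06, 0, 0, 0, 1, 0, 0, -0.06, 0, 0, 0, 1, 0, 0, -0.04, 0, 0, 0, 1, 0, 0, 0, 0, 0, 0, 1, 0, 0, 0, 0, 0, 0])

```text
t: 14.28
position: [543.8, -241.5, 213.5]
orientation: [-0.235, 0.769, 0.345, 0.484]
contact_force: [-0.4, -0.2, 0.2]
grip_width: 6.2
grip_force: 58.8
```

```bash
python3 - <<'E'
from h import *
s,R=st();t=cam('top','t6')
g=s['position']-7.7*R[:,2];tip=g-108*R[:,0];print('tip',tip,proj(t,tip),'ball',proj(t,g+26*R[:,0]))
print('to go',np.array([518,-268.5,15])-15*np.array([.695,.718,0])-tip)
sc=cam('scene')
cv2.imwrite('pics/t6c.png',np.hstack([cv2.resize(t['image'][260:350,400:500],(500,450)),cv2.resize(sc['image'][180:290,380:445],(266,450))]))
E
```

```text
t 14.275 p [ 543.8 -241.5  213.5] q [-0.93  0.64  1.83  1.12  1.37 -0.87] w 6.2 F [-0.4 -0.2  0.2]
toolx [0.294 0.303 0.906] toolz [ 0.582  0.695 -0.421]
tip [ 507.47472546 -279.57834653  118.89513483] [465.58947897 313.97513023] ball [462.94204014 283.07674626]
to go [ 1.00274544e-01  3.08346528e-01 -1.03895135e+02]
```

View pics/t6c.png

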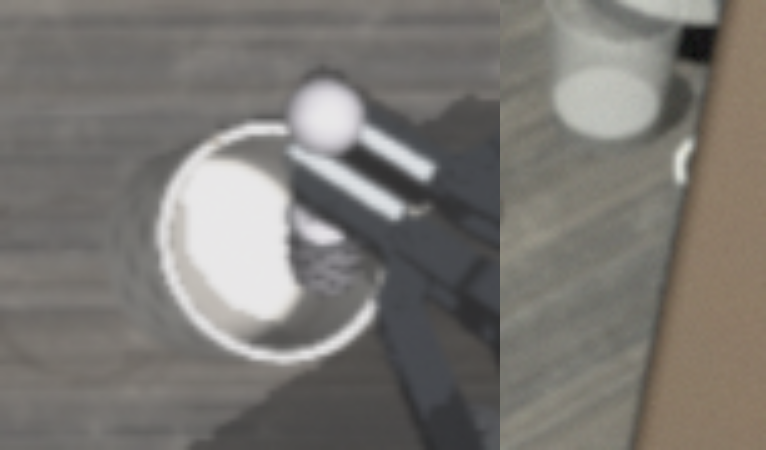

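The view shows the perforated head at top pixel (465.6,314), exactly as predicted and inside the mouth circle, with the ball at (465,283). Lower straight down.

Call:
servo_tool(plan=[1, 0, 0, -0.03, 0, 0, 0, 1, 0, 0, -0.04, 0, 0, 0, 1, 0, 0, -0.04, 0, 0, 0, 1, 0, 0, -0.04, 0, 0, 0, 1, 0, 0, -0.03, 0, 0, 0, 1, 0, 0, -0.01, 0, 0, 0, 1, 0, 0, 0, 0, 0, 0])

```text
t: 15.25
position: [543.2, -241.5, 117.7]
orientation: [-0.236, 0.769, 0.344, 0.484]
contact_force: [0.3, -0.2, -1.0]
grip_width: 6.4
grip_force: 58.8
```

Call:
servo_tool(plan=[1, 0, 0, -0.008, 0, 0, 0, 1, 0, 0, -0.006, 0, 0, 0, 1, 0, 0, -0.004, 0, 0, 0, 1, 0, 0, 0, 0, 0, 0])

```text
t: 15.75
position: [543.2, -241.5, 108.8]
orientation: [-0.236, 0.769, 0.344, 0.484]
contact_force: [-0.1, -1.3, -0.4]
grip_width: 6.4
grip_force: 58.8
```

Call:
servo_tool(plan=[1, 0, 0, -0.004, 0, 0, 0, 1, 0, 0, 0, 0, 0, 0])

```text
t: 16.0
position: [543.2, -241.5, 106.7]
orientation: [-0.236, 0.769, 0.344, 0.484]
contact_force: [-0.3, 0.5, -0.5]
grip_width: 6.4
grip_force: 58.8
```

Call:
servo_tool(plan=[0.7, 0, 0, 0, 0, 0, 0, 0.5, 0, 0, 0, 0, 0, 0, 0.2, 0, 0, 0, 0, 0, 0, 0.2, 0, 0, 0, 0, 0, 0, 0.2, 0, 0, 0, 0, 0, 0, 0.2, -0.012, -0.014, 0.009, 0, 0, 0, 0.2, -0.023, -0.028, 0.017, 0, 0, 0, 0.2, -0.046, -0.056, 0.034, 0, 0, 0, 0.2, -0.058, -0.07, 0.042, 0, 0, 0, 0.2, -0.058, -0.07, 0.1, 0, 0, 0, 0.2, 0, 0, 0.08, 0, 0, 0, 0.2, 0, 0, 0, 0, 0, 0])

```text
t: 17.5
position: [445.8, -359.5, 246.9]
orientation: [-0.233, 0.77, 0.345, 0.484]
contact_force: [0.6, 0.4, 0.0]
grip_width: 34.4
grip_force: 0.0
```

```bash
python3 - <<'E'
from h import *
s,R=st();t=cam('top','t7');w=cam('wrist')
cv2.imwrite('pics/t7c.png',np.hstack([cv2.resize(t['image'][240:360,390:550],(500,375)),cv2.resize(w['image'],(300,375))]))
E
```

```text
t 17.5 p [ 445.8 -359.5  246.9] q [-1.17  0.63  1.71  0.94  1.57 -0.85] w 34.4 F [0.6 0.4 0. ]
toolx [0.294 0.306 0.905] toolz [ 0.584  0.692 -0.424]
```

View pics/t7c.png

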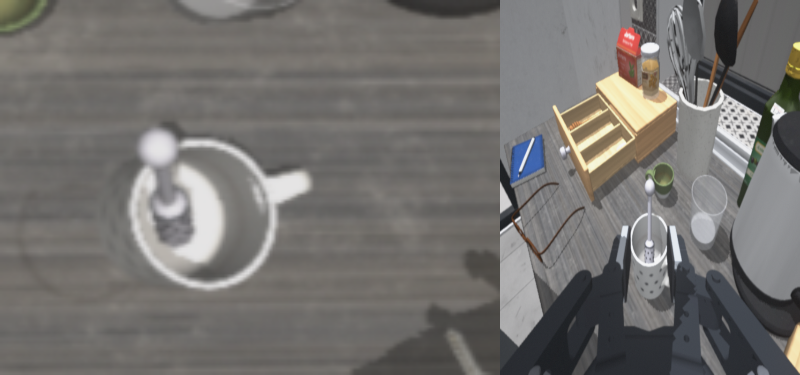

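The infuser stands in the mug, head down, leaning on the left rim with the ball at about (440,287). The mug is upright and nothing else has moved. Turn the tool down again and go back to the drawer.

Call:
servo_tool(plan=[-1, 0, 0, 0.012, -0.104, 0.087, 0, -1, 0, 0, 0.012, -0.104, 0.087, 0, -1, 0, 0, 0.012, -0.104, 0.087, 0, -1, 0, 0, 0.012, -0.104, 0.087, 0, -1, 0, 0, 0.012, -0.104, 0.087, 0, -1, 0, 0, 0.012, -0.104, 0.087, 0, -1, 0, 0, 0.012, -0.104, 0.087, 0, -1, 0, 0, 0.012, -0.104, 0.087, 0, -1, 0.004, 0.1, 0, 0, 0, -0.139, -1, 0.004, 0.1, 0, 0, 0, -0.139, -1, 0.004, 0.1, 0, 0, 0, -0.139, -1, 0.004, 0.1, 0, 0, 0, -0.139, -1, 0.004, 0.1, 0, 0, 0, -0.139, -1, 0.004, 0.1, 0, 0, 0, -0.139, -1, 0, 0.1, 0, 0, 0, 0, -1, 0, 0.1, 0, 0, 0, 0, -1, 0, 0.06, 0, 0, 0, 0, -1, 0, 0, 0, 0, 0, 0, -1, 0, 0, 0, 0, 0, 0])

```text
t: 19.98
position: [458.7, 71.7, 291.3]
orientation: [0.0, 1.0, -0.016, -0.001]
contact_force: [-1.0, -0.2, -0.2]
grip_width: 85.7
grip_force: 0.0
```

```bash
python3 -c "
from h import *
st()"
```

```text
t 19.975 p [458.7  71.7 291.3] q [ 0.01  0.2   1.85 -0.    1.1   1.62] w 85.7 F [-1.  -0.2 -0.2]
toolx [ 1.    -0.031 -0.002] toolz [-0.002 -0.001 -1.   ]
```

Call:
servo_tool(plan=[-1, 0, 0.065, 0, 0, 0, 0, -1, 0, 0, -0.11, 0, 0, 0, -1, 0, 0, -0.11, 0, 0, 0, -1, 0, 0, -0.11, 0, 0, 0, -1, 0, 0, -0.09, 0, 0, 0, -1, 0, 0, -0.06, 0, 0, 0, -1, 0, 0, -0.04, 0, 0, 0, -1, 0, 0, 0, 0, 0, 0, 1, 0, 0, 0, 0, 0, 0, 1, 0, 0, 0, 0, 0, 0, 1, 0, 0, 0, 0, 0, 0, 1, 0, 0, 0, 0, 0, 0, 1, 0, 0, 0, 0, 0, 0])

```text
t: 21.6
position: [459.2, 104.6, 32.9]
orientation: [0.0, 1.0, -0.016, 0.001]
contact_force: [-1.7, -1.3, 8.5]
grip_width: 23.4
grip_force: 58.3
```

Call:
servo_tool(plan=[1, 0.02, -0.0006, 0, 0, 0, 0, 1, 0.04, -0.0012, 0, 0, 0, 0, 1, 0.06, -0.0018, 0, 0, 0, 0, 1, 0.06, -0.0018, 0, 0, 0, 0, 1, 0.06, -0.0018, 0, 0, 0, 0, 1, 0.04, -0.0012, 0, 0, 0, 0, 1, 0.03, -0.001, 0, 0, 0, 0, 1, 0.014, 0, 0, 0, 0, 0, 1, 0.006, 0, 0, 0, 0, 0, 1, 0.004, 0, 0, 0, 0, 0, 1, 0, 0, 0, 0, 0, 0])

```text
t: 22.98
position: [624.0, 99.7, 32.9]
orientation: [0.0, 1.0, -0.016, -0.002]
contact_force: [-11.8, -2.8, 13.0]
grip_width: 22.8
grip_force: 59.9
```

Call:
servo_tool(plan=[-1, 0, 0, 0, 0, 0, 0, -1, 0, 0, 0, 0, 0, 0, -1, 0, 0, 0, 0, 0, 0, -1, 0, 0, 0, 0, 0, 0, -1, 0, 0, 0, 0, 0, 0, -1, 0, 0, 0.04, 0, 0, 0, -1, 0, 0, 0.08, 0, 0, 0, -1, 0, 0, 0.12, 0, 0, 0, -1, -0.05, 0, 0.12, 0, 0, 0, -1, -0.1, 0, 0.1, 0, 0, 0, -1, -0.1, 0, 0.04, 0, 0, 0, -1, 0, 0, 0, 0, 0, 0, -1, 0, 0, 0, 0, 0, 0])

```text
t: 24.6
position: [507.9, 99.9, 275.0]
orientation: [-0.0, 1.0, -0.016, 0.001]
contact_force: [0.9, -0.4, 0.4]
grip_width: 85.1
grip_force: 0.0
```

```bash
python3 - <<'E'
from h import *
st();t=cam('top');w=cam('wrist')
cv2.imwrite('pics/end.png',np.hstack([cv2.resize(w['image'],(400,300)),cv2.resize(t['image'],(400,300))]))
E
```

```text
t 24.6 p [507.9  99.9 275. ] q [ 0.07  0.29  1.76 -0.    1.09  1.67] w 85.1 F [ 0.9 -0.4  0.4]
toolx [ 1.    -0.032  0.002] toolz [ 0.002  0.    -1.   ]
```

View pics/end.png

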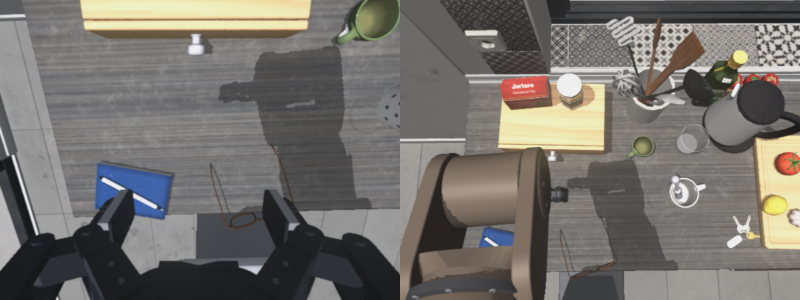

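The drawer is shut, with the knob back where it started. The infuser stands in the upright mug and the arm is clear of everything.

```bash
python3 -c "
from station import workorder
print(workorder.hand_in())"
```

```text
the job is handed in; nothing more can be done
None
```

I handed the job in at about 25 s: the last pictures show the infuser standing head down in the upright mug, the drawer shut, and the tumbler and espresso cup where they started; hand-in gave no verdict.

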